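Reference the colour reader and measure a jar cap

ROBOT

A 6-joint arm with a two-finger parallel gripper is mounted at the origin on the work surface. World frame = base frame: x ahead of the robot, y to its left, z up, the work surface at z = 0. Lengths are in m, angles in rad, forces in N, time in s.
With the tool pointing down it reaches from about 0.3 to 0.875 m from the base axis. Payload 4.2 kg.
Tool frame: the origin (TCP) lies midway between the tips of the shut fingers; the grasp point (between the pads) lies 19 mm behind it (r.grip_point_offset is the distance from the TCP to the grasp point, in m); z points along the fingers, y is the direction in which the jaws open and shut (so a half turn about z gives the same grasp; the last joint's range is limited). The gripper opens to 85 mm and grips with 20 to 120 N. Pads are 22 mm wide; open, the fingers measure 114 mm over their backs; the gripper's body (76 mm by 85 mm) begins 54 mm behind the grasp point. The pads swing forward as they close: fully open they stand 13 mm farther back than shut.
Start: joints at [1.259, 0.32, 1.565, -0, 1.257, -0.02], TCP at [0.165, 0.551, 0.192] pointing down, gripper open.
Joint ranges: [-3.11, 3.11], [-0.84, 2.01], [0.21, 2.61], [-1.34, 4.49], [0.05, 2.63], [-2.56, 2.56]. Speed limits (rad/s): [2.57, 2.57, 3.14, 3.14, 3.14, 3.14].

INTERFACE

Orientations are given as a unit quaternion [w, x, y, z].
In Python, from rig import monitor, imaging, close_job, nets, r gives the robot as it stands.
- The arm moves only by the shell command python3 -m creep 'ROWS' [OPENING] [FORCE]. ROWS is JSON, one flat list of numbers, 4 for each row, row after row: the shift along the tool's x, y, z in mm, then the turn about the tool's z in degrees. In form: [x, y, z, twist, x, y, z, twist, ...]. A call has exactly 5 rows; each row shifts and turns the commanded pose from where the row before left it, along the tool's axes as they then stand; what a row does not reach is not made up. A row lasts 1/8 s, in which the tool goes at most 62.5 mm and 10.7 degrees, less where a joint would pass 70% of its speed; a pose out of reach is approached as far as the arm can. A call is refused whole if a number of a shift passes 62.5 or a number of a turn 10.7, either way. A call with a gripper value outside its range is refused whole. OPENING is the closure, from 0 (fully open) to 1 (shut), set as the call begins (- or left out, the last holds). The fingers move at their own pace and stop on an object; FORCE is the grip in N (left out, the last holds). Time passes only in rows, so rows that do not move let the fingers close, or fill a call up. It gives the time, the measured TCP pose, the force and the opening at its end, in the units of the state.
- monitor.get_state(): the state, without advancing time (a new reading comes with each control period).
- imaging.grab_frame(name): name is "scene" or "top"; returns (picture, depth): 420x560x3 uint8, red, green, blue; 420x560 float32, m along the optical axis (not along the pixel's ray), 0 where there is no reading.
- imaging.get_calibration(name): a dict with "intrinsics" (3x3 intrinsics, pixels), "D" ([k1, k2, p1, p2, k3] as OpenCV has them; the pictures are not rectified), "R" (3x3) and "t" (3): a world point X has camera coordinates R X + t. Camera axes: x right, y down, z forward; pixel columns grow to the right and rows downward; lengths in m; the calibration is good to about 2 mm. A picture is of the moment at which its call begins. get_calibration takes no time and is no camera call.
- close_job(): hands the job in, once; it reports no verdict.
Trained networks look in the newest picture that a camera, given by its name, has taken for a name from the list of things; names that differ only in an ending like _2 or _b are one class to them, and where a whole thing is asked for, a point or a joint stands for the part that bears it (a point fixed in the world has none). Each returns a list of dicts, best first, with "conf" (0 to 1); they miss things now and then, are a little off and sometimes report something else, mostly with a low value. They report only what shows in the picture. A call takes as long as a camera call. They do not tell look-alikes from the thing itself.
- nets.boxes_of(camera, label): "pixel" ([column, row] in pixels, amid what is visible of it).
The state is a dict: "time_s": time; "q": joint angles; "joint_vel": joint speeds; "effort": joint torques, N m; "eef_pos": TCP position; "tcp_rot": TCP orientation; "force": force on the tool from outside, world axes, zero at the start; "ft_torque": the same for the moment, N m; "grip_width": finger opening in m.
Only numpy, scipy, OpenCV 4.12 (cv2) and the standard library are available. Lean on these libraries where they do the work, as an engineer would, in place of code of your own. Each camera call takes 0.05 s, during which the arm holds its last target.

TASK

Measure the jar cap lying in the colour reader's sample slide, using the fingertips only: push the slide fully home by its upright push plate, keep it there for about a second while the reader sees its white tile, then let go so that it springs back and is caught part way by its stop pin, with the cap under the lens. Then press the large round key fully down and let it up again. Lift nothing, keep the cap in its nest, do not press the two small keys, and leave everything else where it stands.

Things in the scene. Friction and masses are not known exactly. Their poses are not given: they have to be found in the camera images.
- reader: The colour reader, a white benchtop instrument fixed to the bench, 300 mm long (x -160 to 140), 240 mm wide. Origin: on the bench under its middle; x = the way the slide is pushed in (away from the robot), y = left, z = up. Its front part is a flat deck, top 45 mm above the bench, x -160 to 0, carrying the slide in the middle, the keys on the right, the stop pin on the left.
- head_top (a point): Middle of the top of the reader's tall rear part, the measuring head: x 0 to 140, y -120 to 120 mm in the reader's frame, top 140 mm above the bench (its display up to 165). The slide runs into a tunnel through its front, 116 mm wide, 45 to 88 mm above the bench. The lens looks down into the tunnel at x 30, y 0.
- sample_slide (a joint): Travel of the sprung sample slide along the reader's +x, m: 0 = out, where the spring keeps it; 0.060 = caught on the stop pin, cap under the lens; 0.100 = fully home on its end stop, white tile under the lens. The spring pushes it out with 4 N at 0 to 6 N at 0.100, damped by 35 N s/m: let go at home, it is back on the stop in about 0.3 s. Not pushed past 0.060, it comes all the way out.
- slide_tile (a point): Middle of the white tile, 22 mm across, set in the slide between the push plate and the nest, 54 mm above the bench. The slide is an aluminium plate 90 mm wide, 8 mm thick, lying on the deck.
- push_face (a point): Middle of the front face of the push plate, the upright grey plate at the slide's end nearest the robot. The face looks along the reader's -x, is 96 mm wide and 48 mm high, from 53 to 101 mm above the bench; this point is 77 mm above the bench. Plate 10 mm thick, its back slopes down to the slide. Moves with the slide; at joint 0 at x -190, y 0 mm in the reader's frame.
- nest (a point): Middle of the floor of the nest on the slide, a black ring 58 mm outside, 50 mm inside, 6 mm high, in which the cap lies; 53 mm above the bench; at slide joint 0 at x -30 mm, y 0 in the reader's frame.
- stop_pin (a joint): How far the stop pin has dropped, m: 0 = riding on the steel latch bar at the slide's left edge, about 0.0055 = dropped behind the end of that bar, so that the slide is caught. It drops by itself, under its own spring, as soon as the slide passes 0.060.
- pin_knob (a point): Top of the stop pin's black knob (18 mm across) on a small bracket (20 by 40 mm, 79 mm high) on the deck left of the slide, at x -20, y 36 mm in the reader's frame; 100 mm above the bench, 5.5 mm lower when the pin has dropped. Not to be touched. Once the slide is caught, only lifting the pin would free it outwards.
- measure_key (a joint): Travel of the measure key, m: 0 = up, 0.006 = fully down (downwards is positive). Sprung: about 1.5 N to start, 5 N fully down; comes up by itself.
- measure_key_top (a point): Middle of the top of the measure key, the larger round key (26 mm across, in a round collar 42 mm across), on the deck right of the slide, nearest the robot; 67 mm above the bench when up, 10 mm above its collar; at x -108, y -87 mm in the reader's frame.
- standby_key (a joint): Travel of one small key (10 mm across) at x -46, y -74 mm in the reader's frame, between the measure key and the head, m: 0 = up, 0.004 = down. Its top is 65 mm above the bench. Not to be pressed.
- light_key (a joint): Travel of the other small key (10 mm across) at x -46, y -102 mm in the reader's frame, m: 0 = up, 0.004 = down. Its top is 65 mm above the bench. Not to be pressed.
- sample_cap: The white jar cap to be measured, 46 mm across, 15 mm high, lying loose in the slide's nest; origin at the centre of its underside. It rides with the slide and must stay in the nest.
- spare_cap: A like white jar cap, 46 mm across and 15 mm high, lying on the reader's deck left of the slide (underside 45 mm above the bench); origin at the centre of its underside. Bystander.
- jar_left: Jar with white lid, 64 mm across, 65 mm high, on the bench left of the slide's near end; origin at the centre of its underside. Bystander.
- jar_right: Amber jar with white lid, 56 mm across, 58 mm high, on the bench right of the slide's near end; origin at the centre of its underside. Bystander.
- jar_far: Jar with white lid, 72 mm across, 75 mm high, on the bench right of the reader; origin at the centre of its underside. Bystander.
- beaker: Glass beaker, 70 mm across, 85 mm high, on the bench right of the reader; origin at the centre of its underside. Bystander.
- wash_bottle: Wash bottle with a bent spout, 70 mm across, 210 mm high, on the bench left of the reader; origin at the centre of its underside. Bystander.
- reagent_bottle: Amber bottle, 60 mm across, 150 mm high, on the bench left of the reader; origin at the centre of its underside. Bystander.
- spatula: Spatula 200 mm long lying on the bench close along the right side of the reader; origin under its middle. Bystander.
Things that resemble listed ones, but are neither listed nor needed, are in the scene too. Leave any black or purple look-alike of the sample_cap alone.

How it is judged:
By the outcome, as a careful person would: the job done as asked, in the order asked, and still so for the second after the job is handed in, with the robot touching nothing.
It also fails if it takes over 42 s, if anything falls off the work surface, if the arm or the gripper's body presses on something with over 40 N, if the wrist force passes 120 N, or if a joint passes its speed limit or range.

## Working session

There is one attempt and no reset: what is moved stays moved. The work goes in short steps, Python scripts to look and compute and a shell command to move; the robot and the scene stay as the last step left them, time stands still between calls to the robot, and variables do not carry over. Pictures are saved under pics/ and viewed, and the job is handed in when it is done.

```bash
ls; mkdir -p pics; python3 - <<'E'
from rig import monitor, imaging, nets, r
import cv2
print(monitor.get_state())
for c in ("scene","top"):
    p,d=imaging.grab_frame(c); cv2.imwrite(f"pics/{c}1.png",p[:,:,::-1])
    print(c,imaging.get_calibration(c))
    for n in ("reader","push_face","pin_knob","measure_key_top","sample_cap","slide_tile","nest"):
        print(n,[(x['pixel'],round(x['conf'],2)) for x in nets.boxes_of(c,n)][:3])
E
```

```text
pics
{'time_s': 0.0, 'q': array([ 1.25897351e+00,  3.20291458e-01,  1.56568969e+00, -1.67488668e-05,
        1.25736272e+00, -2.00195920e-02]), 'joint_vel': array([ 4.31793504e-04, -3.07521792e-04, -3.63291648e-05, -4.17136635e-04,
       -5.72063411e-04,  2.29148355e-03]), 'effort': array([ 2.49638451e-04, -4.15504181e+01, -2.34157205e+01, -4.52046243e-05,
        8.18262954e-03, -1.26867743e-06]), 'eef_pos': array([0.16526529, 0.55017303, 0.19087842]), 'tcp_rot': array([-1.36761587e-04,  1.45381904e-01,  9.89375225e-01, -8.64899097e-04]), 'force': array([0.35202728, 0.42997934, 0.35140663]), 'ft_torque': array([-0.04230687,  0.00674798, -0.01829556]), 'grip_width': 0.0854806141581867}
scene {'intrinsics': array([[474.33408848,   0.        , 275.1566773 ],
       [  0.        , 474.33408848, 207.84193987],
       [  0.        ,   0.        ,   1.        ]]), 'D': array([-0.09887935,  0.        ,  0.        ,  0.        ,  0.        ]), 'R': array([[-0.94423373,  0.3292346 ,  0.00521891],
       [ 0.19716576,  0.57801684, -0.79184733],
       [-0.26372016, -0.74665997, -0.61069679]])
[... 538 characters left out ...]
      [  0.        , 409.90646015, 214.00747489],
       [  0.        ,   0.        ,   1.        ]]), 'D': array([-0.04869518,  0.        ,  0.        ,  0.        ,  0.        ]), 'R': array([[ 0.01396366, -0.99974541,  0.01772358],
       [-0.9856116 , -0.01674801, -0.16819419],
       [ 0.16844821, -0.01511996, -0.98559454]]), 't': array([-0.00651006,  0.58621031,  1.00068619])}
reader [([250.8, 190.5], 0.91), ([318.5, 182.6], 0.32)]
push_face [([248.6, 232.7], 0.86)]
pin_knob [([232.8, 193.6], 0.53)]
measure_key_top [([280.4, 232.9], 0.5)]
sample_cap [([257.3, 297.5], 0.82), ([248.9, 201.7], 0.76), ([180.4, 209.9], 0.54)]
slide_tile [([249.5, 229.8], 0.97)]
nest [([248.5, 233.8], 0.77)]
```

View pics/scene1.png

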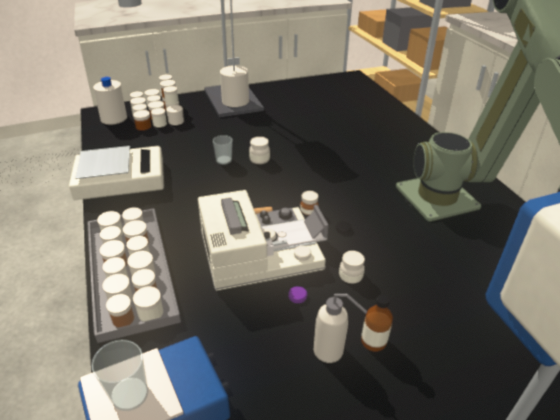

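View pics/top1.png

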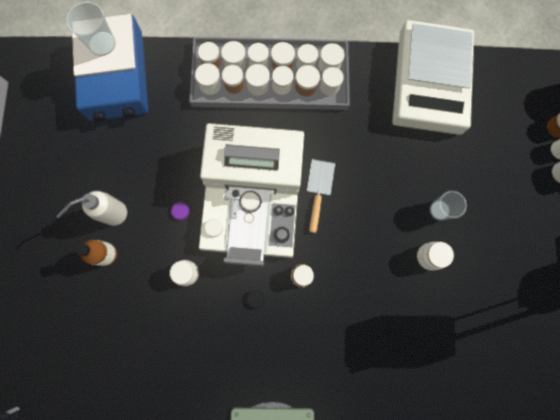

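The top view shows the reader at (250,190), with the nest and cap at (250,201), the tile at (249,217), the push plate at (244,256) and the measure key at (282,235). A black cap lies on the bench at (255,299). Next I'll enlarge the image and measure.

```bash
cat > h.py <<'E'
import numpy as np, cv2
from rig import imaging
def cloud(c,d):
    k=imaging.get_calibration(c);h,w=d.shape
    uv=np.stack(np.meshgrid(np.arange(w),np.arange(h)),-1).reshape(-1,1,2).astype(np.float64)
    n=cv2.undistortPoints(uv,k["intrinsics"],k["D"]).reshape(h,w,2)
    P=np.concatenate([n*d[...,None],d[...,None]],-1)
    X=(P-k["t"])@k["R"]; X[d==0]=np.nan
    return X
def ray_z(c,uv,z):
    k=imaging.get_calibration(c)
    n=cv2.undistortPoints(np.array(uv,float).reshape(-1,1,2),k["intrinsics"],k["D"]).reshape(-1,2)
    R=k["R"];C=-R.T@k["t"]; D=np.c_[n,np.ones(len(n))]@R
    z=np.broadcast_to(z,len(n)); s=(z-C[2])/D[:,2]
    return C+D*s[:,None]
def proj(c,X):
    k=imaging.get_calibration(c)
    return cv2.projectPoints(np.array(X,float).reshape(-1,1,3),cv2.Rodrigues(k["R"])[0],k["t"],k["intrinsics"],k["D"])[0].reshape(-1,2)
def crop(p,u0,v0,u1,v1,s,f): cv2.imwrite(f,cv2.resize(p[v0:v1,u0:u1,::-1],None,fx=s,fy=s,interpolation=cv2.INTER_CUBIC))
E
python3 - <<'E'
from h import *
p,d=imaging.grab_frame("top"); np.save("d1.npy",d); np.save("p1.npy",p)
crop(p,180,110,340,270,3.7,"pics/c1.png")
X=cloud("top",d)
print(np.nanmedian(X[300:330,150:200,2]))
for lo,hi,n in((.125,.15,"head"),(.038,.05,"deck"),(.09,.112,"plate")):
    m=(X[...,2]>lo)&(X[...,2]<hi); m[:, :190]=0;m[:,310:]=0;m[:118]=0;m[275:]=0
    Q=X[m]; print(n,len(Q),np.nanmedian(Q[:,2]),Q[:,:2].min(0),Q[:,:2].max(0))
    print(cv2.minAreaRect(Q[:,:2].astype(np.float32)*1000))
p,d=imaging.grab_frame("scene"); crop(p,190,180,370,300,4,"pics/c2.png")
E
```

```text
-0.00047045175933343856
head 4679 0.1392568508349403 [ 0.63856325 -0.0630859 ] [0.79227446 0.18400761]
((716.0506591796875, 60.415809631347656), (240.79751586914062, 142.0481414794922), 86.07990264892578)
deck 2985 0.0451270728885845 [ 0.43091064 -0.05287617] [0.65634419 0.21453197]
((541.41162109375, 80.59739685058594), (263.1546936035156, 227.6840362548828), 88.45451354980469)
plate 475 0.09978083166419435 [ 0.45601034 -0.05510945] [0.65651542 0.18322945]
((554.09716796875, 69.2698974609375), (238.69003295898438, 192.17764282226562), 86.89192199707031)
```

View pics/c1.png

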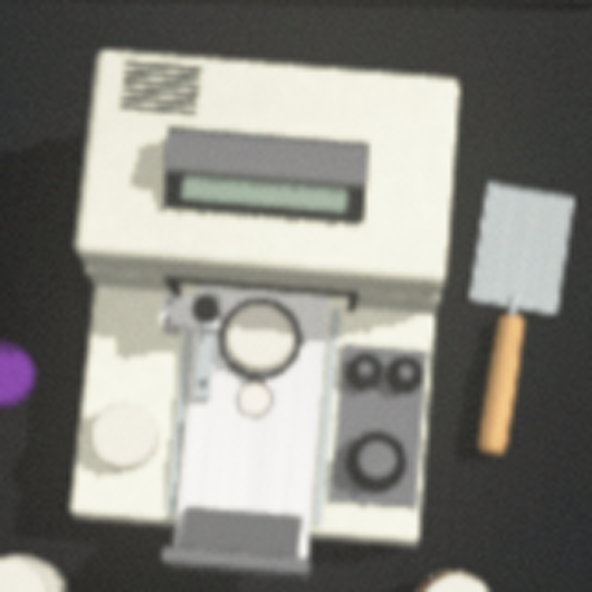

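View pics/c2.png

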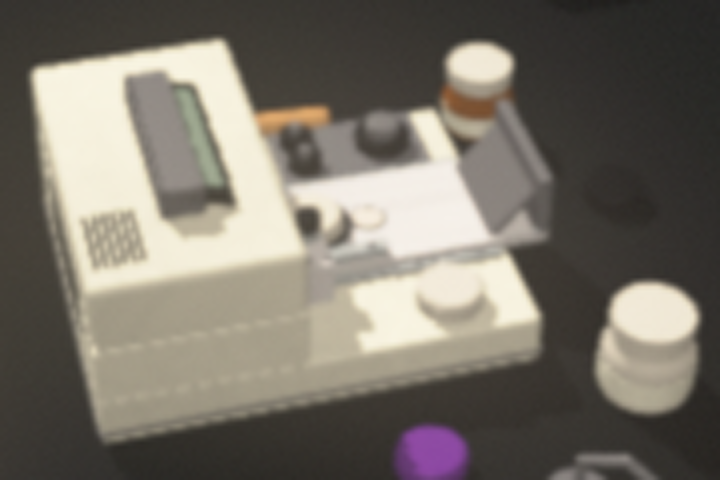

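```bash
python3 - <<'E'
from h import *
from scipy.optimize import least_squares
pix={'key':(375,458,-108,-87,.067),'stb':(366,368,-46,-74,.065),'lgt':(404,373,-46,-102,.065),'knob':(206,307,-20,36,.1),
'tile':(255,399,None,0,.054),'capring':(260,338,-30,0,.059),
'plL':(165,560,-190,48,.101),'plR':(308,572,-190,-48,.101),
'hFL':(77,250,0,120,.14),'hFR':(440,285,0,-120,.14),'hBL':(100,50,140,120,.14),'hBR':(460,80,140,-120,.14),
'dL':(70,515,-160,120,.045),'dR':(420,545,-160,-120,.045)}
ks=[k for k in pix if k!='tile']
uv=np.array([((pix[k][0]+.5)/3.7-.5+180,(pix[k][1]+.5)/3.7-.5+110) for k in ks])
W=ray_z("top",uv,np.array([pix[k][4] for k in ks]))[:,:2]*1000
M=np.array([pix[k][2:4] for k in ks],float)
def T(p,M=M):
    c,s=np.cos(p[2]),np.sin(p[2]); return p[:2]+M@np.array([[c,s],[-s,c]])
s=least_squares(lambda p:(T(p)-W).ravel(),[646,65,-.068],loss='soft_l1',f_scale=3)
print(s.x,np.degrees(s.x[2]))
for k,e in zip(ks,W-T(s.x)):print(k,e.round(1))
for n,m in(('face',(-190,0)),('key',(-108,-87)),('facehome',(-90,0)),('nest',(-30,0))):print(n,T(s.x,np.array(m)))
X=cloud("top",np.load("d1.npy"))
for n,a in (('jarL',(184,272)),('jarR',(302,276)),('spare',(213,228)),('blackcap',(255,299)),('keytop',(281,234)),('plate top',(244,258))):
    print(n,np.nanmedian(X[a[1]-2:a[1]+3,a[0]-2:a[0]+3].reshape(-1,3),0).round(3))
for lo,hi in((.09,.11),):
    m=(X[...,2]>lo)&(X[...,2]<hi)&(X[...,0]<.5)&(X[...,0]>.43)&(abs(X[...,1]-.075)<.07); Q=X[m]; print(len(Q),Q.min(0),Q.max(0),cv2.minAreaRect(Q[:,:2].astype(np.float32)*1000))
E
```

```text
[ 6.46641014e+02  6.37703758e+01 -6.90061550e-02] -3.9537614427323224
key [1.4 1.8]
stb [ 0.8 -0.1]
lgt [-0.3  1.8]
knob [ 0.2 -0.4]
capring [0.6 0.3]
plL [ 1.3 -2.8]
plR [1.6 0.6]
hFL [ 1.5 -2.4]
hFR [-0.9  4.1]
hBL [-2.3 -1.5]
hBR [-1.9  1. ]
dL [-1.  -0.6]
dR [-1.2 -1.1]
face [457.0932098   76.87114211]
key [532.89927947 -15.57581458]
facehome [556.85521179  69.97600192]
nest [616.71241299  65.83891781]
jarL [0.435 0.224 0.065]
jarR [ 0.43  -0.068  0.057]
spare [0.546 0.157 0.06 ]
blackcap [0.371 0.049 0.015]
keytop [ 0.533 -0.014  0.067]
plate top [0.47  0.076 0.088]
177 [0.45601034 0.02945968 0.09028001] [0.47215656 0.12529016 0.10571507] ((464.56512451171875, 77.18765258789062), (95.92973327636719, 11.459711074829102), 86.15296173095703)
```

The fit matches the printed geometry to within about 2 mm: reader yaw −3.95°, push face at (457,77) mm, measure key at (533,−15) mm with its top read at 67 mm. Now I'll shut the fingers, align the tool and transfer.

```bash
python3 -m creep '[0,0,0,-6.4, 0,0,0,-6.4, -28,-45,0,0, -28,-45,0,0, -28,-45,0,0]' 1 40; python3 -m creep '[-28,-45,0,0, -28,-45,0,0, -28,-45,0,0, -28,-45,0,0, -28,-45,0,0]'
```

```text
time_s: 1.52
eef_pos: [0.2406, 0.409, 0.1917]
tcp_rot: [0.0, 0.034, 0.999, 0.0]
force: [0.5, -0.6, -0.0]
grip_width: -0.0002
time_s: 2.15
eef_pos: [0.365, 0.1748, 0.192]
tcp_rot: [0.001, 0.034, 0.999, 0.0]
force: [-0.3, 0.1, 0.6]
grip_width: -0.0
```

```bash
cat > w.py <<'E'
import numpy as np
from rig import monitor
from scipy.spatial.transform import Rotation as R
s=monitor.get_state();q=s['tcp_rot'];M=R.from_quat([q[1],q[2],q[3],q[0]]).as_matrix()
p=s['eef_pos']*1000;a=-.0690;c,n=np.cos(a),np.sin(a)
d=p[:2]-[646.9,64.0]
print('t',round(s['time_s'],2),'reader xyz',(c*d[0]+n*d[1]).round(1),(-n*d[0]+c*d[1]).round(1),p[2].round(1),'F',s['force'].round(1),'toolx yaw',np.degrees(np.arctan2(M[1,0],M[0,0])).round(2),'z',M[:,2].round(3),'w',s['grip_width'].round(4))
E
python3 w.py
```

```text
Traceback (most recent call last):
  File "w.py", line 7, in <module>
    print('t',round(s['time_s'],2),'reader xyz',(c*d[0]+n*d[1]).round(1),(-n*d[0]+c*d[1]).round(1),p[2].round(1),'F',s['force'].round(1),'toolx yaw',np.degrees(np.arctan2(M[1,0],M[0,0])).round(2),'z',M[:,2].round(3),'w',s['grip_width'].round(4))
                                                                                                                                                                                                                            ^^^^^^^^^^^^^^^^^^^^^
AttributeError: 'float' object has no attribute 'round'
```

```bash
sed -i "s/s\['grip_width'\].round(4)/round(s['grip_width'],4)/" w.py; python3 w.py
```

```text
t 2.15 reader xyz -288.9 91.1 192.0 F [-0.3  0.1  0.6] toolx yaw 176.1 z [ 0.001  0.001 -1.   ] w -0.0
```

```bash
python3 -m creep '[-30,-45,0,0, -30,-46,0,0, 0,0,42,0, 0,0,42,0, 0,0,41,0]'; python3 w.py; python3 - <<'E'
from h import *
p,d=imaging.grab_frame("scene"); crop(p,190,130,390,280,4,"pics/c3.png")
p,d=imaging.grab_frame("top"); crop(p,170,160,330,280,5,"pics/c4.png")
E
```

```text
time_s: 2.78
eef_pos: [0.4182, 0.0811, 0.0658]
tcp_rot: [0.001, 0.035, 0.999, 0.0]
force: [-0.6, -0.3, -0.4]
grip_width: -0.0
t 2.77 reader xyz -229.3 1.3 65.8 F [-0.6 -0.3 -0.4] toolx yaw 176.03 z [ 0.001  0.    -1.   ] w -0.0
```

View pics/c3.png

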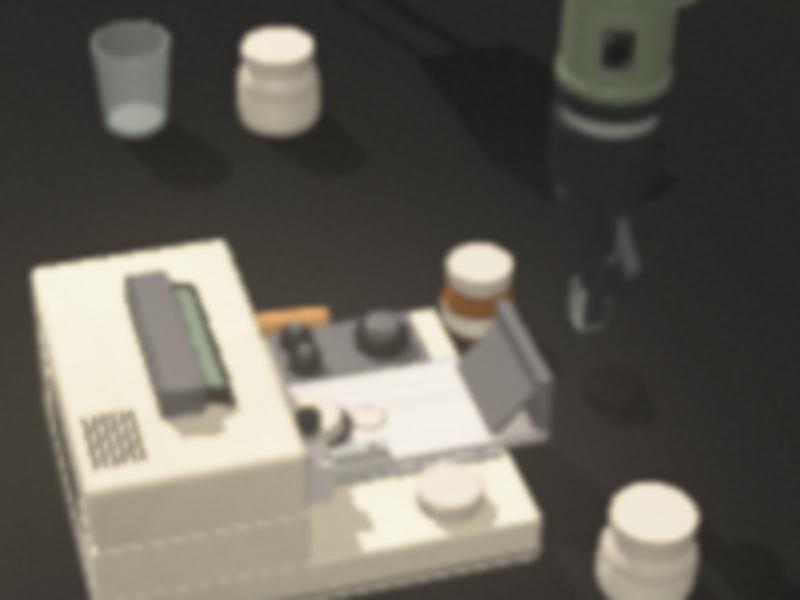

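View pics/c4.png

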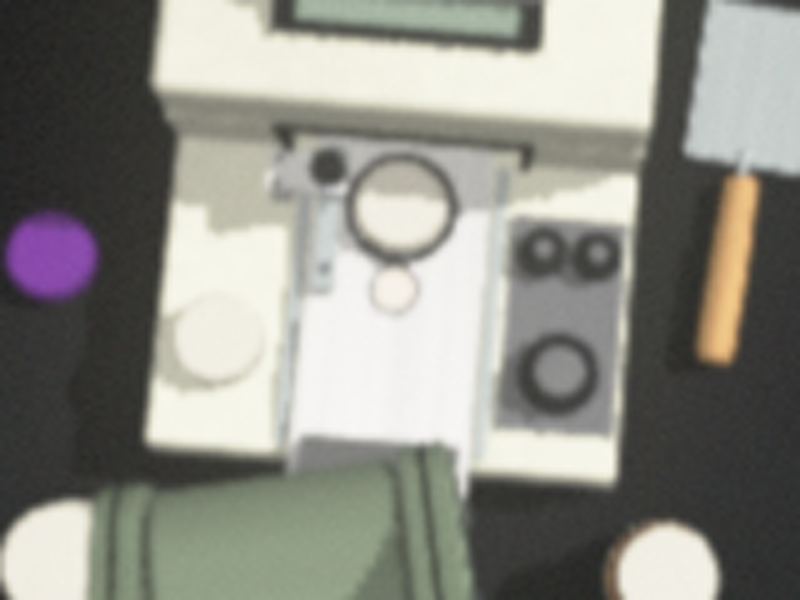

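The shut fingertips stand in front of the push plate (plate at (520,390) in the scene crop, tips at (590,310)). Nothing has been touched and the cap is in the nest. Now I'll approach slowly.

```bash
python3 -m creep '[-8,0,0,0, -8,0,0,0, -7,0,0,0, -6,-1,0,0, -6,0,0,0]'; python3 w.py
```

```text
time_s: 3.5
eef_pos: [0.4533, 0.0779, 0.067]
tcp_rot: [0.0, 0.034, 0.999, 0.0]
force: [-0.1, 0.1, 0.6]
grip_width: -0.0003
t 3.5 reader xyz -194.1 0.5 67.0 F [-0.1  0.1  0.6] toolx yaw 176.07 z [ 0.  0. -1.] w -0.0003
```

```bash
python3 -m creep '[-3,0,0,0, -3,0,0,0, -3,0,0,0, -2,0,0,0, 0,0,0,0]'; python3 w.py;  python3 - <<'E'
from h import *
p,d=imaging.grab_frame("scene"); crop(p,230,170,370,275,5.5,"pics/c5.png")
E
```

```text
time_s: 4.12
eef_pos: [0.4638, 0.0772, 0.0667]
tcp_rot: [-0.0, 0.034, 0.999, 0.0]
force: [0.9, 0.4, 0.8]
grip_width: 0.0001
t 4.12 reader xyz -183.5 0.6 66.7 F [0.9 0.4 0.8] toolx yaw 176.08 z [-0.  0. -1.] w 0.0001
```

View pics/c5.png

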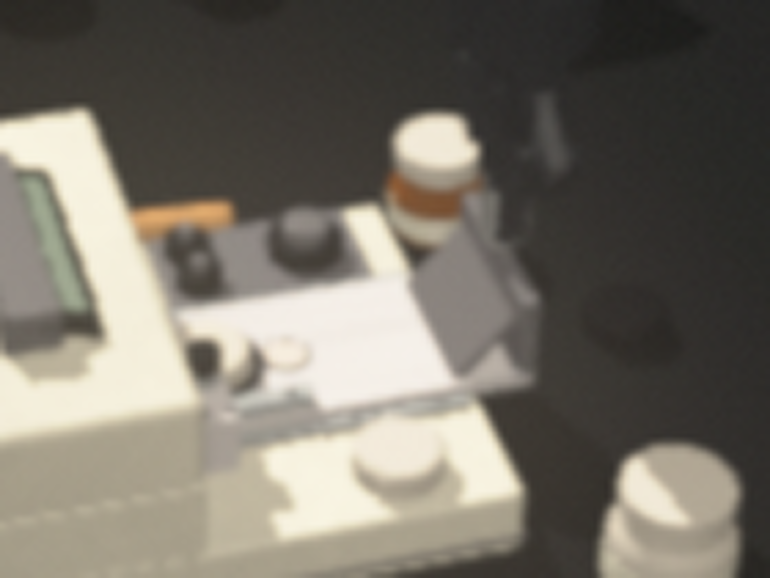

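```bash
python3 - <<'E'
from h import *
from rig import monitor
p,d=imaging.grab_frame("scene"); e=monitor.get_state()['eef_pos']
c,s=np.cos(-.069),np.sin(-.069)
Tm=lambda x,y,z:np.array([.6469+(c*x-s*y)/1000,.0640+(s*x+c*y)/1000,z/1000])
pts=[e,e+[0,0,.02],e+[0,0,.05],Tm(-190,48,101),Tm(-190,-48,101),Tm(-190,48,53),Tm(-190,-48,53)]
uv=proj("scene",pts);print(uv.round(1))
s_=8;u0,v0=280,170
im=cv2.resize(p[v0:v0+75,u0:u0+95,::-1],None,fx=s_,fy=s_,interpolation=cv2.INTER_CUBIC)
im=cv2.convertScaleAbs(im,alpha=1.7,beta=20)
for i,(u,v) in enumerate(uv): cv2.circle(im,(int((u-u0+.5)*s_),int((v-v0+.5)*s_)),4,(0,0,255) if i<3 else (0,255,0),1)
cv2.imwrite("pics/c6.png",im)
X=cloud("scene",d)
for (u,v) in ((318,201),(321,206),(323,212),(327,212),(330,198),(325,200)): print(u,v,X[v,u].round(3))
E
```

```text
[[320.1 224.4]
 [320.5 218.9]
 [321.2 210.5]
 [328.9 225. ]
 [317.2 204.4]
 [327.6 238.3]
 [316.2 217.4]]
318 201 [0.469 0.063 0.141]
321 206 [0.471 0.088 0.142]
323 212 [0.463 0.088 0.12 ]
327 212 [ 0.383 -0.043  0.002]
330 198 [0.471 0.137 0.203]
325 200 [0.478 0.124 0.189]
```

View pics/c6.png

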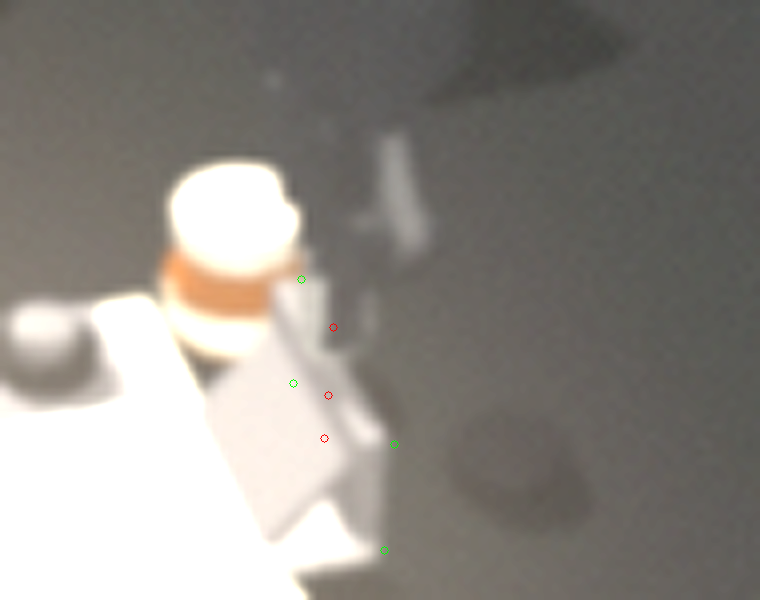

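```bash
python3 - <<'E'
from h import *
p,d=imaging.grab_frame("top"); a=np.load("p1.npy")
im=np.vstack([cv2.resize(q[175:250,200:310,::-1],None,fx=5,fy=4,interpolation=cv2.INTER_CUBIC) for q in (a,p)])
cv2.imwrite("pics/c7.png",im)
E
python3 w.py
```

```text
t 4.28 reader xyz -183.8 0.5 66.7 F [ 0.1  0.9 -0.1] toolx yaw 176.08 z [-0.  0. -1.] w 0.0005
```

View pics/c7.png

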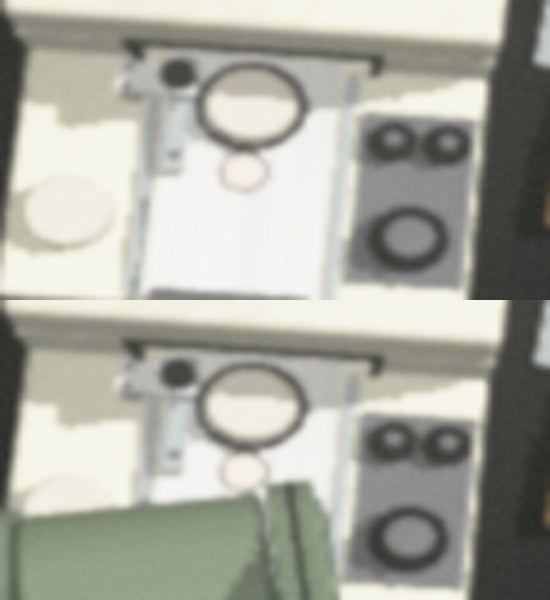

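```bash
python3 - <<'E'
from h import *
p,d=imaging.grab_frame("scene"); X=cloud("scene",d)
for v in range(196,244,2): print(v,' '.join('%4d,%3d,%3d'%tuple((X[v,u]*1000)) if d[v,u]>0 else '----' for u in range(314,332,2)))
E
```

```text
196  422,-62, 59  417,-58, 61  481, 87,177  477, 90,179  470, 89,176  465, 91,176  460, 92,176  469,121,198  467,128,202
198  426,-53, 59  421,-50, 60  474, 73,159  476, 88,170  470, 89,170  455, 71,153  478,128,198  472,129,198  468,132,199
200  429,-46, 57  420,-49, 52  475, 76,155  476, 90,165  468, 85,159  477,116,184  479,131,194  477,139,200  470,136,196
202  428,-47, 48  417,-57, 39  474, 76,148  474, 87,155  478,107,171  478,119,179  476,127,185  471,128,184  467,131,185
204  428,-46, 41  457, 27,101  472, 71,137  473, 87,149  476,103,161  478,120,173  470,116,169  459,105,158  457,113,163
206  465, 32,100  463, 41,106  473, 75,133  470, 82,137  476,105,155  461, 88,140  457, 91,141  365,-72,  0  361,-66,  2
208  464, 30, 91 ----  474, 77,127  470, 82,131  468, 89,135  461, 89,133  455, 87,131  372,-59,  2  367,-54,  5
210  466, 37, 89  465, 47, 96  472, 75,119  469, 81,122  466, 87,126  462, 92,129  452, 84,120  378,-47,  5  368,-51,  0
212  469, 43, 87  464, 47, 89  473, 77,113  468, 80,115  468, 92,123  461, 90,120  385,-44,  0  380,-40,  2  372,-42, -1
214  471, 48, 84  4
[... 1095 characters left out ...]
, 67  484,110, 71  482,118, 76  470,106, 63  469,117, 72  467,125, 78  420, 48,  2  414, 49,  2
234  493,105, 62  490,110, 65  484,111, 64  474,104, 56  470,107, 57  471,122, 69  467,125, 71  425, 58,  4  418, 57,  1
236  496,110, 59  490,111, 58  484,111, 56  479,115, 59  471,112, 54  470,120, 60  464,122, 60  427, 64,  2  421, 64,  0
238  494,108, 50  491,114, 54  485,115, 53  481,119, 55  475,119, 53  469,119, 52  463,121, 51  431, 73,  2  426, 75,  2
240  498,116, 50  490,114, 46  486,117, 48  480,118, 47  451, 74,  2  447, 78,  3  441, 79,  3  434, 78,  0  430, 84,  3
242  500,123, 49  492,119, 44  466, 79,  2  461, 81,  2  455, 82,  1  449, 84,  1  444, 86,  1  438, 88,  2  432, 89,  1
```

```bash
python3 - <<'E'
from h import *
for z in (.067,.08,.1,.12): print(z,proj("scene",[[.4182,.0811,z],[.4072,.0811,z],[.4292,.0811,z]]).round(1).tolist())
E
```

```text
0.067 [[335.2, 221.8], [338.7, 221.0], [331.7, 222.6]]
0.08 [[335.6, 218.3], [339.1, 217.5], [332.1, 219.1]]
0.1 [[336.2, 212.7], [339.7, 212.0], [332.6, 213.5]]
0.12 [[336.8, 207.1], [340.3, 206.3], [333.2, 207.9]]
```

```bash
python3 - <<'E'
import cv2
im=cv2.imread("pics/c3.png")[150:380,480:720]
cv2.imwrite("pics/c8.png",cv2.convertScaleAbs(cv2.resize(im,None,fx=2.5,fy=2.5),alpha=2,beta=20))
E
```

```text
(no output)
```

View pics/c8.png

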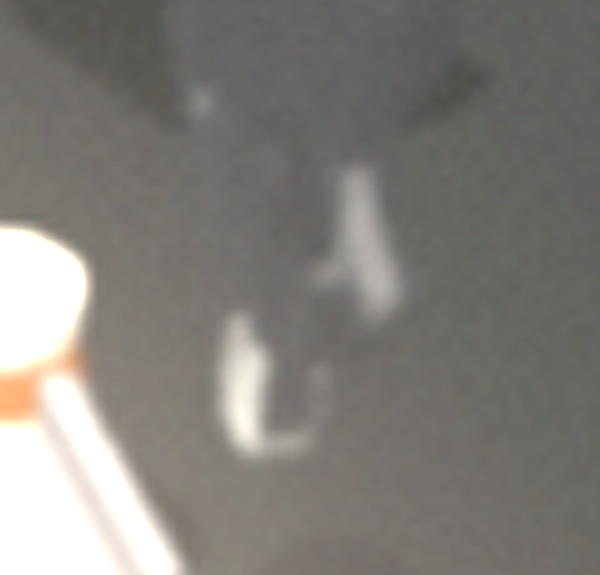

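The pictures disagree with the reported TCP. The fingertip bottom at (337,212) corresponds to z≈0.10, not 0.067, so the tips are just above the plate edge and the slide hasn't moved. I'll back off, lower the tool in free space and check its real height.

```bash
python3 -m creep '[12,0,0,0, 15,0,0,0, 18,0,0,0, 0,0,8,0, 0,0,8,0]'; python3 w.py; python3 - <<'E'
from h import *
from rig import monitor
p,d=imaging.grab_frame("scene"); e=monitor.get_state()['eef_pos']
u0,v0,s_=280,150,7
im=cv2.convertScaleAbs(cv2.resize(p[v0:v0+85,u0:u0+100,::-1],None,fx=s_,fy=s_,interpolation=cv2.INTER_CUBIC),alpha=1.8,beta=20)
for i in range(6):
    u,v=proj("scene",[e+[0,0,.01*i]])[0]; cv2.circle(im,(int((u-u0+.5)*s_),int((v-v0+.5)*s_)),3,(0,0,255),1)
cv2.imwrite("pics/c9.png",im)
X=cloud("scene",d)
for v in range(196,234,2): print(v,' '.join('%4d,%3d,%3d'%tuple((X[v,u]*1000)) if d[v,u]>0 else '----' for u in range(330,346,2)))
E
```

```text
time_s: 4.95
eef_pos: [0.4191, 0.0804, 0.0504]
tcp_rot: [0.001, 0.034, 0.999, 0.0]
force: [-0.1, -0.1, -0.6]
grip_width: 0.0003
t 4.95 reader xyz -228.4 0.7 50.4 F [-0.1 -0.1 -0.6] toolx yaw 176.09 z [ 0.001  0.    -1.   ] w 0.0003
196  428, 54,142  433, 75,158  435, 90,169  432, 96,172  428, 99,173  428,111,182  421,108,178  425,126,191
198  343,-106,  2  430, 70,146  435, 92,163  431, 96,165  424, 94,162  420, 97,163  414, 98,162  426,129,187
200  348,-95,  3  428, 67,137  436, 94,158  431, 96,158  424, 95,156  432,119,175  432,131,183  430,137,187
202  351,-89,  0  430, 72,134  428, 80,140  429, 94,150  418, 86,141  432,122,170  435,138,182  429,137,180
204  356,-78,  0  352,-71,  5  430, 86,137  428, 93,142  433,113,157  430,119,161  433,136,174  428,137,173
206  361,-67,  2  354,-67,  0  428, 83,128  433,103,144  432,112,150  432,123,158  426,124,157  420,124,155
208  364,-60,  0  427, 71,111  428, 85,122  423, 86,122  432,114,144  414, 93,125  329,-44,  2  323,-42,  2
210  369,-50,  0  427, 71,105  428, 86,116  425, 91,119  419, 91,117  413, 92,117  333,-37,  1  328,-32,  3
212
[... 484 characters left out ...]
  368,  6,  3  362,  9,  3  356, 10,  3  348,  9,  0
222  395,  7,  3  388,  6,  0  384, 12,  4  378, 13,  3  379, 28, 15  375, 33, 18  368, 33, 16  362, 34, 15
224  400, 18,  5  393, 17,  2  388, 20,  3  383, 23,  4  383, 37, 15  380, 42, 18  373, 43, 17  367, 45, 17
226  403, 23,  2  397, 26,  2  392, 29,  3  392, 42, 13  387, 45, 15  382, 48, 16  377, 51, 16  372, 54, 17
228  405, 29,  0  402, 37,  4  395, 37,  2  392, 43,  7  393, 56, 17  387, 59, 18  381, 59, 16  375, 61, 16
230  408, 37, -1  403, 40,  0  400, 46,  3  392, 44,  0  391, 55,  8  388, 61, 12  385, 68, 17  379, 69, 16
232  414, 48,  1  410, 54,  4  401, 50,  0  396, 53,  0  390, 54,  0  387, 60,  3  384, 67,  8  377, 67,  6
```

View pics/c9.png

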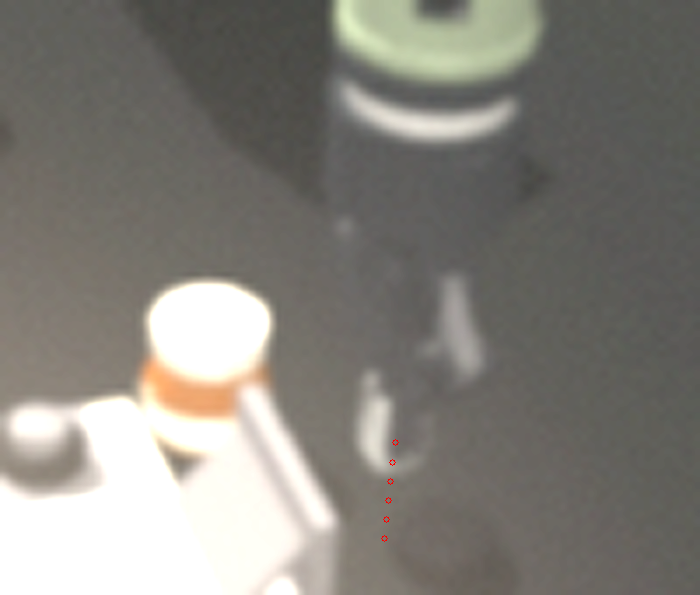

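The gap is confirmed: the real tips sit about 36 mm above the reported TCP (tip bottom at crop (390,470), z≈0.088). x and y agree. I'll correct for it and lower to reported 0.033 so the tips are at about 0.07.

```bash
python3 -m creep '[0,0,9,0, 0,0,8,0, -6,0,0,0, -6,0,0,0, 0,0,0,0]'; python3 w.py; python3 - <<'E'
from h import *
p,d=imaging.grab_frame("scene")
u0,v0,s_=280,150,7
im=cv2.convertScaleAbs(cv2.resize(p[v0:v0+85,u0:u0+100,::-1],None,fx=s_,fy=s_,interpolation=cv2.INTER_CUBIC),alpha=1.8,beta=20)
cv2.imwrite("pics/c10.png",im)
X=cloud("scene",d)
for v in range(206,230,2): print(v,' '.join('%4d,%3d,%3d'%tuple((X[v,u]*1000)) if d[v,u]>0 else '----' for u in range(326,342,2)))
E
```

```text
time_s: 5.62
eef_pos: [0.432, 0.0795, 0.034]
tcp_rot: [0.001, 0.034, 0.999, 0.0]
force: [-0.5, -0.2, -0.6]
grip_width: 0.0001
t 5.62 reader xyz -215.5 0.7 34.0 F [-0.5 -0.2 -0.6] toolx yaw 176.07 z [ 0.001  0.    -1.   ] w 0.0001
206  373,-71,  2  442, 74,124  447, 96,141  439, 91,136  424, 76,122  446,127,164  445,136,171  437,133,166
208  377,-62,  1  440, 72,115  443, 89,129  440, 95,133  445,116,149  446,128,158  444,136,163  440,140,165
210  381,-54,  0  440, 73,109  443, 91,123  444,103,132  444,114,141  446,130,153  444,137,158  435,131,151
212  386,-42,  2  441, 75,104  439, 84,110  446,108,130  445,118,137  441,121,138  430,112,129  425,114,129
214  391,-31,  3  441, 76, 97  439, 84,103  445,107,121  430, 91,106  424, 92,105  355,-20,  2  348,-19,  2
216  394,-24,  2  441, 78, 92  438, 83, 95  437, 94,103  430, 93,100  421, 88, 95  358,-14,  0  350,-14, -1
218  399,-14,  3  441, 78, 85  437, 83, 87  435, 91, 93  428, 91, 91  367, -7,  0  364, -1,  4  355, -4,  0
220  403, -5,  2  442, 82, 81  438, 86, 83  434, 91, 86  428, 91, 84  375,  6,  5  367,  5,  2  359,  3, -1
222  464,114,104  401,  5,  2  394,  4,  0  390, 10,  4  382,  8,  0  376, 10,  0  378, 26, 13  375, 33, 18
224  464,115, 98  461,120,101  399, 16,  3  392, 15,  0  387, 18,  1  382, 23,  4  385, 39, 17  378, 40, 16
226  467,121, 96  462,123, 97  404, 26,  4  397, 27,  3  391, 28,  2  391, 40, 12  389, 49, 18 ----
228  467,123, 91  412, 30,  2  406, 32,  2  401, 35,  3  395, 37,  2  392, 43,  7  391, 53, 14  386, 56, 15
```

View pics/c10.png

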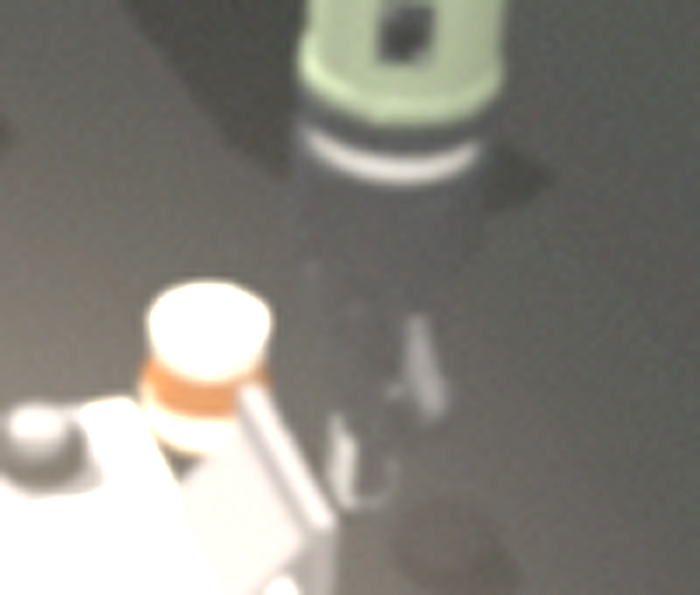

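```bash
python3 -m creep '[0,0,8,0, -6,0,0,0, -5,0,0,0, -5,0,0,0, -5,0,0,0]'; python3 w.py; python3 -m creep '[-4,0,0,0, -4,0,0,0, -4,0,0,0, -4,0,0,0, 0,0,0,0]'; python3 w.py; python3 - <<'E'
from h import *
p,d=imaging.grab_frame("scene"); crop(p,230,150,370,255,5.5,"pics/c11.png")
p,d=imaging.grab_frame("top"); crop(p,180,160,320,265,5.5,"pics/c12.png")
E
```

```text
time_s: 6.3
eef_pos: [0.45, 0.0781, 0.0256]
tcp_rot: [-0.002, 0.034, 0.999, 0.0]
force: [-6.1, 1.5, 5.2]
grip_width: -0.0001
t 6.3 reader xyz -197.4 0.5 25.6 F [-6.1  1.5  5.2] toolx yaw 176.05 z [-0.004  0.    -1.   ] w -0.0001
time_s: 6.92
eef_pos: [0.466, 0.077, 0.0256]
tcp_rot: [-0.002, 0.034, 0.999, 0.0]
force: [-5.5, 1.1, 4.0]
grip_width: -0.0001
t 6.92 reader xyz -181.4 0.5 25.6 F [-5.5  1.1  4. ] toolx yaw 176.06 z [-0.004  0.    -1.   ] w -0.0001
```

View pics/c11.png

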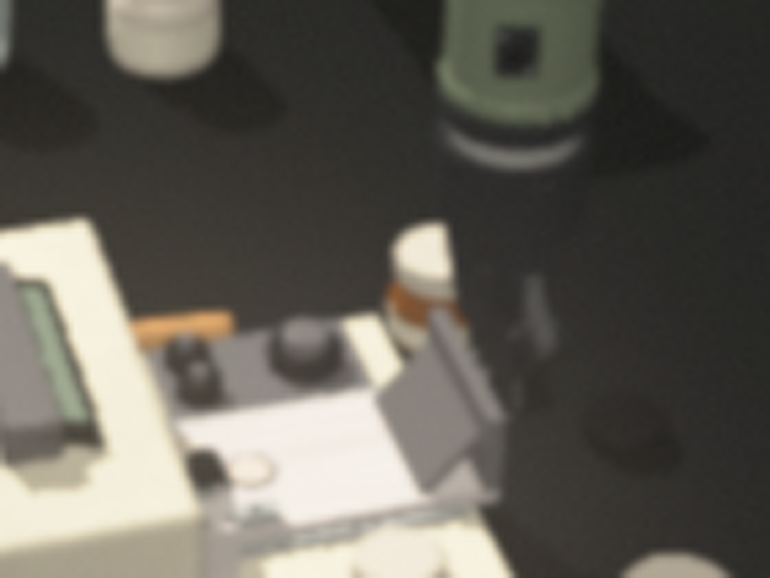

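View pics/c12.png

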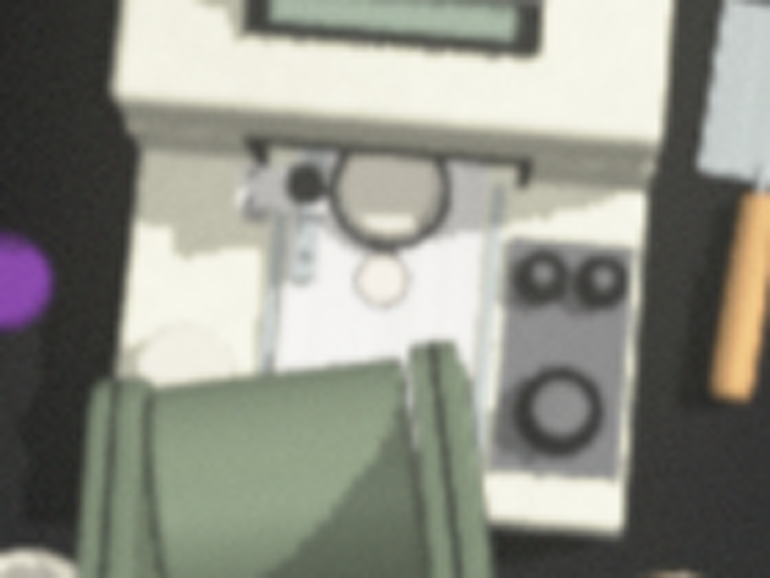

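The slide is now moving: the nest is entering the tunnel at (390,190), the cap is seated, and the push force is about 6 N. Pushing on.

```bash
python3 -m creep '[-10,0,0,0, -14,0,0,0, -14,0,0,0, -14,0,0,0, -12,0,0,0]'; python3 w.py; python3 -m creep '[-3,0,0,0, -3,0,0,0, -2,0,0,0, -2,0,0,0, 0,0,0,0]'; python3 w.py
```

```text
time_s: 7.65
eef_pos: [0.5285, 0.0728, 0.0254]
tcp_rot: [-0.004, 0.034, 0.999, -0.0]
force: [-8.8, 1.9, 5.2]
grip_width: 0.0002
t 7.65 reader xyz -118.8 0.6 25.4 F [-8.8  1.9  5.2] toolx yaw 176.06 z [-0.007  0.    -1.   ] w 0.0002
time_s: 8.28
eef_pos: [0.5394, 0.072, 0.0254]
tcp_rot: [-0.002, 0.034, 0.999, 0.0]
force: [-5.3, 1.8, 3.3]
grip_width: 0.0003
t 8.28 reader xyz -107.8 0.6 25.4 F [-5.3  1.8  3.3] toolx yaw 176.07 z [-0.005  0.    -1.   ] w 0.0003
```

```bash
python3 -m creep '[-2,0,0,0, -2,0,0,0, -2,0,0,0, -1,0,0,0, 0,0,0,0]'; python3 w.py
```

```text
time_s: 8.9
eef_pos: [0.5463, 0.0716, 0.0254]
tcp_rot: [-0.002, 0.034, 0.999, 0.0]
force: [-6.0, 0.9, 4.6]
grip_width: -0.0001
t 8.9 reader xyz -100.9 0.6 25.4 F [-6.   0.9  4.6] toolx yaw 176.07 z [-0.005  0.    -1.   ] w -0.0001
```

```bash
python3 -m creep '[-1,0,0,0, -1,0,0,0, -1,0,0,0, 0,0,0,0, 0,0,0,0]'; python3 w.py
```

```text
time_s: 9.52
eef_pos: [0.5473, 0.0715, 0.0254]
tcp_rot: [-0.004, 0.034, 0.999, 0.0]
force: [-10.6, 1.9, 7.3]
grip_width: -0.0002
t 9.53 reader xyz -99.9 0.6 25.4 F [-10.6   1.9   7.3] toolx yaw 176.07 z [-0.009  0.    -1.   ] w -0.0002
```

On the end stop: the force is rising and motion has stalled. I'll press slightly firmer and hold.

```bash
python3 -m creep '[-2,0,0,0, 0,0,0,0, 0,0,0,0, 0,0,0,0, 0,0,0,0]'; python3 w.py;  python3 - <<'E'
from h import *
p,d=imaging.grab_frame("scene"); crop(p,230,150,370,255,5.5,"pics/c13.png")
p,d=imaging.grab_frame("top"); crop(p,180,130,320,235,5.5,"pics/c14.png")
E
```

```text
time_s: 10.15
eef_pos: [0.5471, 0.0715, 0.0254]
tcp_rot: [-0.006, 0.034, 0.999, -0.0]
force: [-14.7, 3.4, 11.1]
grip_width: -0.0001
t 10.15 reader xyz -100.1 0.6 25.4 F [-14.7   3.4  11.1] toolx yaw 176.05 z [-0.013  0.    -1.   ] w -0.0001
```

View pics/c13.png

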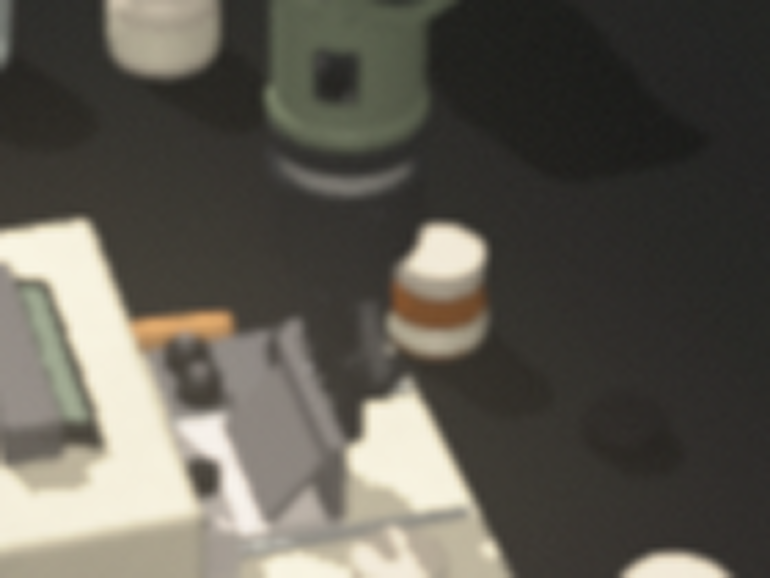

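View pics/c14.png

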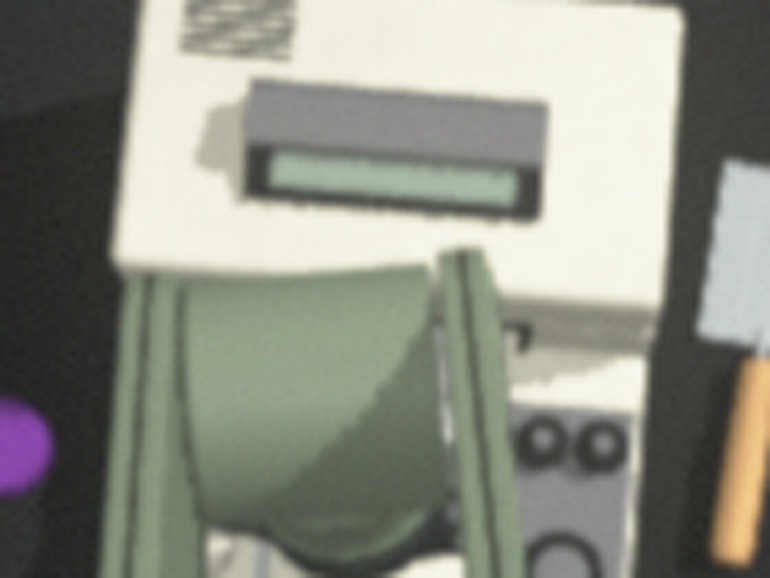

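The slide is home, with the tile inside the tunnel and the plate at (290,420). It has been held for over a second, so I'm letting go now.

```bash
python3 -m creep '[0,0,0,0, 25,0,0,0, 30,0,0,0, 35,0,0,0, 20,0,0,0]'; python3 w.py; python3 -m creep '[0,0,-20,0, 0,0,-40,0, 0,0,-40,0, 0,0,-10,0, 0,0,0,0]'; python3 w.py; python3 - <<'E'
from h import *
p,d=imaging.grab_frame("scene"); crop(p,230,150,370,255,5.5,"pics/c15.png")
p,d=imaging.grab_frame("top"); crop(p,180,160,320,265,5.5,"pics/c16.png")
E
```

```text
time_s: 10.88
eef_pos: [0.4425, 0.0785, 0.0257]
tcp_rot: [-0.0, 0.034, 0.999, -0.0]
force: [0.0, 0.5, -0.1]
grip_width: -0.0004
t 10.88 reader xyz -204.9 0.4 25.7 F [ 0.   0.5 -0.1] toolx yaw 176.1 z [-0. -0. -1.] w -0.0004
time_s: 11.5
eef_pos: [0.4441, 0.0785, 0.1357]
tcp_rot: [0.001, 0.034, 0.999, 0.0]
force: [-0.4, 0.2, -0.4]
grip_width: -0.0002
t 11.5 reader xyz -203.4 0.5 135.7 F [-0.4  0.2 -0.4] toolx yaw 176.08 z [ 0.001  0.    -1.   ] w -0.0002
```

View pics/c15.png

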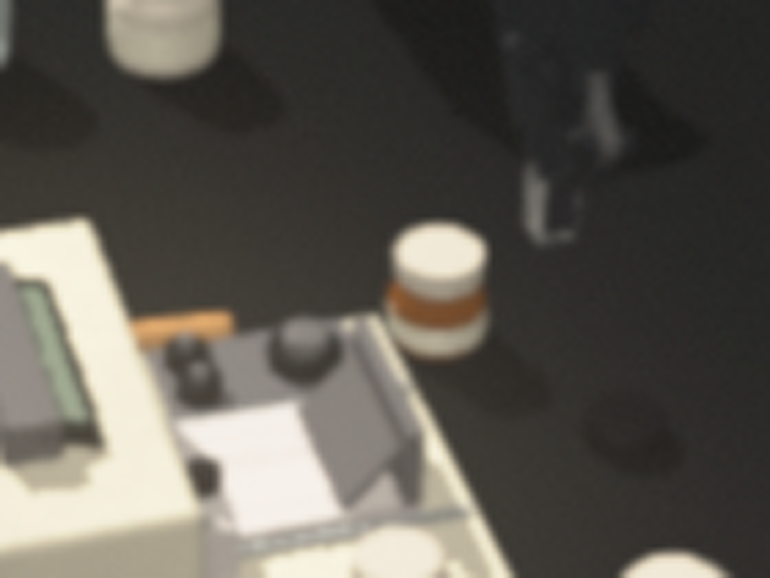

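View pics/c16.png

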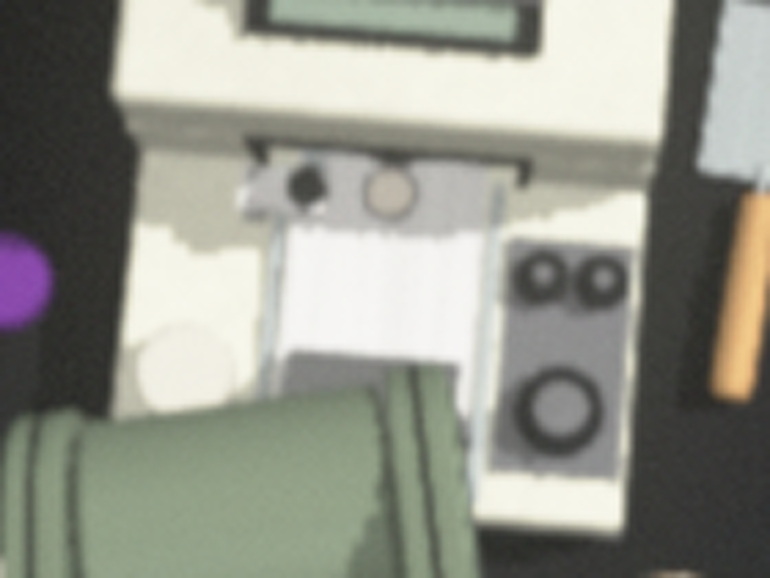

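The slide has been caught at about 0.060: the tile is at the tunnel mouth (390,192) and the plate at (370,375). The knob is undisturbed. Next, move above the measure key.

```bash
python3 -m creep '[-24,-22,0,0, -24,-22,0,0, -24,-22,0,0, -24,-21,0,0, 0,0,0,0]'; python3 w.py; python3 -m creep '[0,0,25,0, 0,0,20,0, 0,0,10,0, 0,0,0,0, 0,0,0,0]'; python3 w.py; python3 - <<'E'
from h import *
from rig import monitor
p,d=imaging.grab_frame("scene"); e=monitor.get_state()['eef_pos']
u0,v0,s_=240,140,7
im=cv2.convertScaleAbs(cv2.resize(p[v0:v0+85,u0:u0+100,::-1],None,fx=s_,fy=s_,interpolation=cv2.INTER_CUBIC),alpha=1.8,beta=20)
for i in range(8):
    u,v=proj("scene",[e+[0,0,.01*i]])[0]; cv2.circle(im,(int((u-u0+.5)*s_),int((v-v0+.5)*s_)),3,(0,0,255),1)
cv2.imwrite("pics/c17.png",im)
X=cloud("scene",d)
for v in range(174,214,2): print(v,' '.join('%4d,%3d,%3d'%tuple((X[v,u]*1000)) if d[v,u]>0 else '----' for u in range(276,298,2)))
p,d=imaging.grab_frame("top"); crop(p,180,160,320,265,5.5,"pics/c18.png")
E
```

```text
time_s: 12.22
eef_pos: [0.534, -0.016, 0.1337]
tcp_rot: [-0.001, 0.035, 0.999, -0.0]
force: [0.5, -0.3, -0.2]
grip_width: -0.0002
t 12.22 reader xyz -107.1 -87.6 133.7 F [ 0.5 -0.3 -0.2] toolx yaw 175.96 z [-0.003  0.    -1.   ] w -0.0002
time_s: 12.85
eef_pos: [0.534, -0.0146, 0.0813]
tcp_rot: [0.001, 0.034, 0.999, 0.0]
force: [0.0, 0.0, -0.1]
grip_width: -0.0001
t 12.85 reader xyz -107.2 -86.2 81.3 F [ 0.   0.  -0.1] toolx yaw 176.09 z [ 0.001  0.    -1.   ] w -0.0001
174  464,-296,  3  458,-292,  4  547,-28,188  550, -4,204  548,  3,209  545, 12,214  543, 20,219  540, 29,224  535, 30,223  518,  3,203  396,-278,  0
176  469,-282,  4  461,-285,  0  544,-37,175  550, -4,197  547,  1,201  543,  6,203  539, 11,206  539, 25,214  538, 37,222  516, -1,193  402,-262,  2
178  471,-275,  0  466,-269,  3  460,-267,  3  551, -3,192  546,  0,193  540,  0,192  545, 26,210  539, 27,209  539, 41,218  534, 41,217  527, 40,215
180  475,-264,  0  470,-259,  2  462,-261,  0  543,-22,171  547,  3,189  541,  1,186  550, 39,213  547, 48,218  540, 44,214  534, 44,212  531, 50,216
182  481,-247,  4  473,-2
[... 1733 characters left out ...]
 497,-123,  3  491,-121,  3  484,-122,  1  479,-118,  2  472,-118,  0  467,-112,  4  460,-112,  2
206  524,-126,  0  519,-121,  2  512,-120,  1  507,-116,  2  501,-115,  2  494,-114,  0  489,-110,  3  483,-107,  3  478,-102,  6  470,-104,  2  463,-105,  0
208  527,-116,  0  522,-111,  2  514,-115, -2  511,-104,  4  534,-26, 67  528,-24, 67  523,-22, 67  508,-44, 47  502,-41, 48  525, 28,104  519, 29,104
210  550,-51, 45  547,-41, 51  545,-30, 59  544,-16, 69  538,-16, 67  533,-13, 69  527,-12, 68  516,-24, 56  506,-31, 49  523, 24, 94  522, 37,103
212  555,-37, 49  549,-38, 47  548,-22, 59  545,-13, 64  540, -9, 66  536, -4, 68  529, -5, 66  519,-14, 57  515,-10, 59  523, 25, 87  525, 44,102
```

View pics/c17.png

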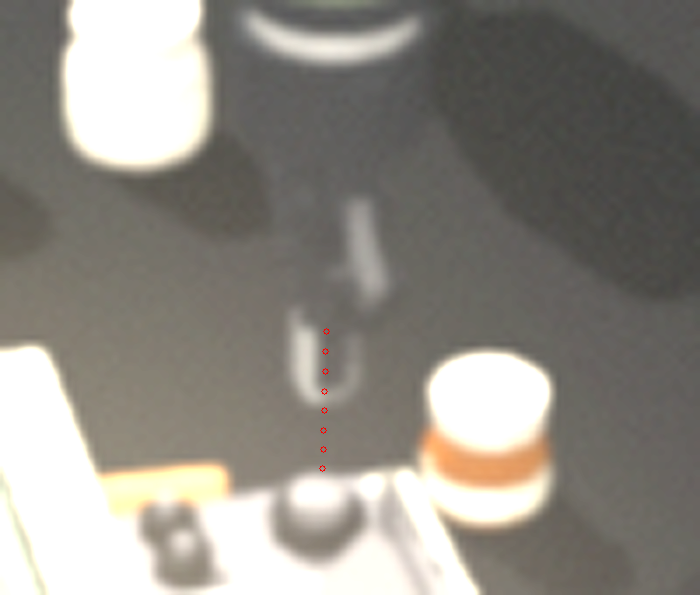

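View pics/c18.png

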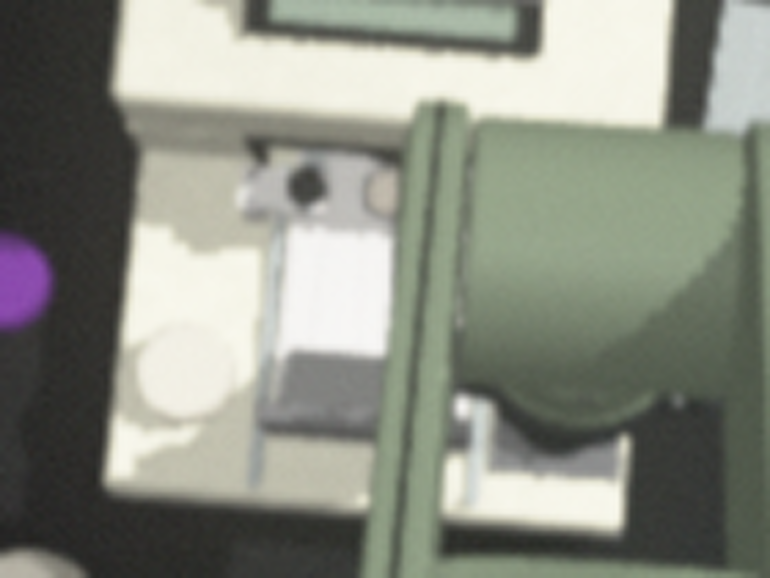

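The tips are straight above the measure key (key top at crop (318,490)), with the tip at z≈0.117 and the key top at 0.067. Descending.

```bash
python3 -m creep '[0,0,18,0, 0,0,14,0, 0,0,8,0, 0,0,4,0, 0,0,0,0]'; python3 w.py; python3 -m creep '[0,0,2,0, 0,0,2,0, 0,0,2,0, 0,0,0,0, 0,0,0,0]'; python3 w.py
```

```text
time_s: 13.58
eef_pos: [0.5337, -0.0148, 0.0367]
tcp_rot: [-0.0, 0.034, 0.999, 0.0]
force: [1.2, -0.1, 0.4]
grip_width: 0.0
t 13.57 reader xyz -107.5 -86.4 36.7 F [ 1.2 -0.1  0.4] toolx yaw 176.08 z [-0.  0. -1.] w 0.0
time_s: 14.2
eef_pos: [0.5337, -0.0148, 0.0307]
tcp_rot: [0.0, 0.034, 0.999, 0.0]
force: [-0.0, 0.0, 0.4]
grip_width: 0.0002
t 14.2 reader xyz -107.5 -86.4 30.7 F [-0.   0.   0.4] toolx yaw 176.08 z [ 0.  0. -1.] w 0.0002
```

```bash
python3 -m creep '[0,0,1,0, 0,0,1,0, 0,0,1,0, 0,0,0,0, 0,0,0,0]'; python3 w.py; python3 - <<'E'
from h import *
p,d=imaging.grab_frame("scene"); crop(p,240,170,330,240,8,"pics/c19.png")
E
```

```text
time_s: 14.82
eef_pos: [0.5336, -0.0147, 0.0277]
tcp_rot: [-0.0, 0.034, 0.999, 0.0]
force: [0.5, -0.1, -0.4]
grip_width: -0.0
t 14.82 reader xyz -107.6 -86.4 27.7 F [ 0.5 -0.1 -0.4] toolx yaw 176.09 z [-0.  0. -1.] w -0.0
```

View pics/c19.png

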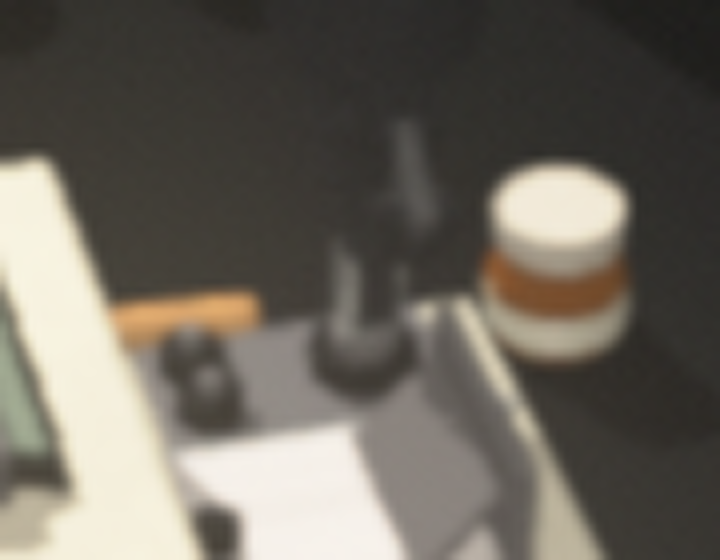

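The tips are almost on the key top at (365,335), with no force yet. I'll continue in 1 mm steps.

```bash
python3 -m creep '[0,0,1,0, 0,0,1,0, 0,0,1,0, 0,0,0,0, 0,0,0,0]'; python3 w.py;python3 -m creep '[0,0,1,0, 0,0,1,0, 0,0,1,0, 0,0,0,0, 0,0,0,0]'; python3 w.py
```

```text
time_s: 15.5
eef_pos: [0.5338, -0.0148, 0.0248]
tcp_rot: [0.0, 0.034, 0.999, 0.0]
force: [-0.9, 0.1, 3.0]
grip_width: 0.0002
t 15.5 reader xyz -107.4 -86.4 24.8 F [-0.9  0.1  3. ] toolx yaw 176.08 z [ 0.  0. -1.] w 0.0002
time_s: 16.12
eef_pos: [0.5337, -0.0148, 0.0218]
tcp_rot: [0.0, 0.034, 0.999, 0.0]
force: [-0.7, 0.1, 5.0]
grip_width: 0.0002
t 16.12 reader xyz -107.5 -86.4 21.8 F [-0.7  0.1  5. ] toolx yaw 176.08 z [ 0.  0. -1.] w 0.0002
```

```bash
python3 -m creep '[0,0,1,0, 0,0,1,0, 0,0,0,0, 0,0,0,0, 0,0,0,0]'; python3 w.py
```

```text
time_s: 16.75
eef_pos: [0.5338, -0.0148, 0.0212]
tcp_rot: [0.0, 0.034, 0.999, 0.0]
force: [-4.3, -0.2, 15.9]
grip_width: 0.0002
t 16.75 reader xyz -107.4 -86.4 21.2 F [-4.3 -0.2 15.9] toolx yaw 176.08 z [ 0.001  0.    -1.   ] w 0.0002
```

The key has bottomed out: 16 N with motion stalled. Now I'll release it, rise straight up and retreat for a final look.

```bash
python3 -m creep '[0,0,-5,0, 0,0,-10,0, 0,0,-30,0, 0,0,-45,0, 0,0,-45,0]'; python3 -m creep '[35,20,-15,0, 40,45,0,0, 40,50,0,0, 30,50,0,0, 20,50,0,0]';python3 -m creep '[0,50,0,0, 0,50,0,0, 0,50,0,0, 0,30,0,0, 0,0,0,0]'; python3 w.py; python3 - <<'E'
from h import *
p,d=imaging.grab_frame("scene"); crop(p,190,130,390,280,4,"pics/c20.png")
p,d=imaging.grab_frame("top"); np.save("d2.npy",d); crop(p,180,130,340,250,5,"pics/c21.png"); cv2.imwrite("pics/top2.png",p[:,:,::-1])
E
```

```text
time_s: 17.38
eef_pos: [0.533, -0.0148, 0.1555]
tcp_rot: [-0.001, 0.034, 0.999, 0.0]
force: [0.8, -0.3, 0.9]
grip_width: 0.0002
time_s: 18.0
eef_pos: [0.3828, 0.2108, 0.1697]
tcp_rot: [-0.0, 0.034, 0.999, -0.0]
force: [0.9, 0.9, 0.8]
grip_width: -0.0
time_s: 18.62
eef_pos: [0.3965, 0.3907, 0.1689]
tcp_rot: [-0.0, 0.033, 0.999, -0.0]
force: [-0.4, -0.3, 0.6]
grip_width: 0.0002
t 18.62 reader xyz -272.4 308.7 168.9 F [-0.4 -0.3  0.6] toolx yaw 176.22 z [-0.001 -0.001 -1.   ] w 0.0002
```

View pics/c20.png

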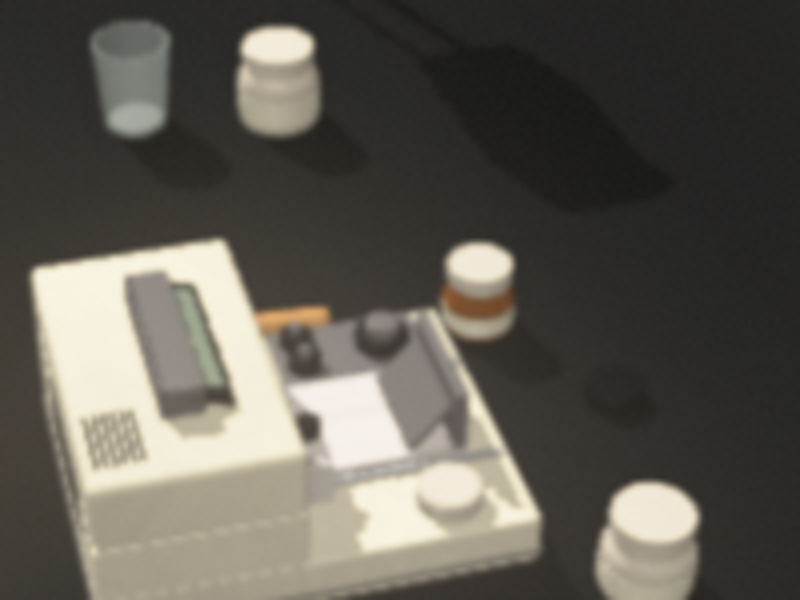

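View pics/c21.png

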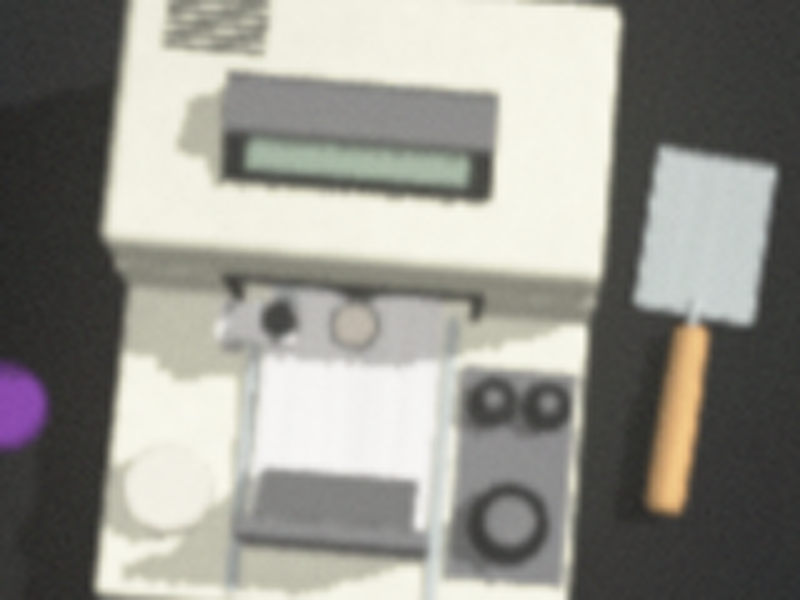

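View pics/top2.png

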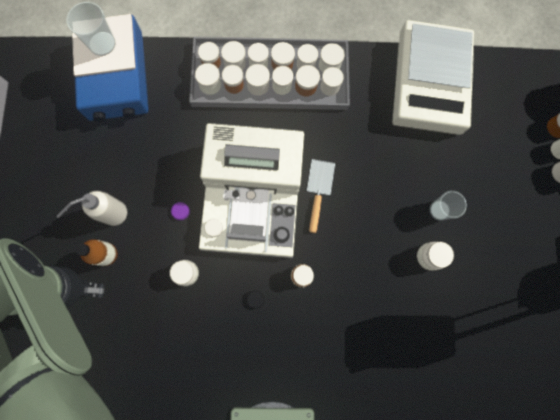

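```bash
python3 - <<'E'
from h import *
X=cloud("top",np.load("d2.npy"))*1000
c,s=np.cos(-.069),np.sin(-.069); d=X[...,:2]-[646.9,64.]
x=c*d[...,0]+s*d[...,1]; y=-s*d[...,0]+c*d[...,1]; z=X[...,2]
m=(z>95)&(z<106)&(abs(y)<45)&(x<-60)&(x>-210); print('plate top x',np.percentile(x[m],[5,50,95]),m.sum())
u,v=180+353/5,130+325/5; W=ray_z("top",[(u,v)],.054)[0]*1000-[646.9,64,0]; print('tile',c*W[0]+s*W[1],-s*W[0]+c*W[1])
u,v=180+255/3.7,110+399/3.7; W=ray_z("top",[(u,v)],.054)[0]*1000-[646.9,64,0]; print('tile before',c*W[0]+s*W[1])
m=(np.hypot(x+108,y+87)<7); print('key z',np.nanmedian(z[m]))
m=(np.hypot(x+20,y-36)<4); print('knob z',np.nanmedian(z[m]),np.nanmedian((cloud("top",np.load("d1.npy"))*1000)[...,2][m]))
E
```

```text
plate top x [-128.9203377  -124.79112754 -120.13626013] 150
tile -12.923520219803207 0.12171618245830951
tile before -72.48711255036785
key z 66.64382265735738
knob z 94.83322179774348 99.19280089687443
```

The slide is at about 0.060, with the tile having moved 59.6 mm. The knob has dropped about 5 mm, so the slide is caught. The key is back up at 66.6 mm and the bystanders haven't moved.

```bash
python3 -c "
from rig import close_job; print(close_job())"
```

```text
the job is handed in; nothing more can be done
None
```

I pushed the slide fully home with the shut fingertips and held it on its stop for over 1 s. After I let go, it sprang back and was caught by the stop pin. I then pressed the measure key to its bottom (about 16 N, motion stalled) and let it up again. The job was handed in after about 19 s on the robot's clock.

**Last checks before handing in:**
- **Slide:** the tile has moved 59.6 mm from the start, and the plate face is at about -129 to -130 mm, which matches 0.060.
- **Stop pin:** the knob reads about 4.4 mm lower than before (94.8 against 99.2 mm), near the nominal 5.5, so the pin has dropped.
- **Measure key:** its top is back at 66.6 mm, so it is up.
- **Everything else:** the small keys were not approached, and the bystanders look unmoved in the final pictures. The arm stands clear with no force on it.

**What disagreed or stayed unchecked:**
- **Fingertip height:** the real fingertips sat about 36–42 mm above the reported TCP height. My first approach therefore passed just over the plate without touching it. I saw this in the camera pictures, and from then on used the pictures and the contact forces for height.
- **Vertical force:** there was an upward force of 3–11 N on the tool during the push. I took it to be friction on the plate and left it.
- **Cap:** it is now inside the tunnel and can't be seen. It was last seen seated in the nest about 21 mm into the push.

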